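# Lay the grooved test piece against the fence

### The job

The grooved wooden test piece stands on end on the work board; make it ready for paring. With closed fingertips, push it over so that it lies flat on the board with its groove facing up, then push it up to the fence until its long side sits flush against it. Never pinch or lift it, keep it on the board, and leave the plain wooden block and the other things where they are.

Things in the scene. Friction and masses are not known exactly. Their poses are not given: they have to be found in the camera images.
- piece_center (a point): Centre of the loose grooved test piece: wood, 56 (x) x 120 (y) x 30 (z) mm, 0.1 to 0.2 kg; axes as test_piece. A groove 26 mm wide, 12 mm deep runs along x across its +z face, near mid-length. It starts on end, 120 mm tall, +y end down, +z face roughly to the board's left. Pushed near the top on the +z face it tips over to its -z side; past 0.25 rad it falls by itself, and may slide or turn in landing.
- test_piece: The same test piece; origin at the centre of its plain broad face, the one opposite the groove, 15 mm from the middle of the piece. +z points to the grooved face.
- fence_mid (a point): Middle of the foot of the fence's front face, at the height of the deck's top (18 mm above the bench). +x points into the fence, square to its face and away from the robot; y along the fence to the left, z up. The wooden fence rises 36 mm above the deck, is 38 mm thick and as long as the board. With the piece flush, its centre lies 28 mm in front of this face and 15 mm above the deck.
- board: Plywood work board with the fence along its far edge, fixed to the bench; its place and yaw differ each time. Origin on the bench 60 mm in front of the fence's face, half-way along; axes as the fence's. The deck, 18 mm thick, reaches 190 mm either way along y and 190 mm in front of the fence's face.
- block_center (a point): Centre of a plain ungrooved wooden block, loose, standing on end near the right end of the deck: 90 mm tall, 44 x 35 mm in plan. Leave it alone.
- tape_measure: Yellow and black tape measure, 42 x 97 x 66 mm, loose on the bench left of the board; origin at the centre of its underside. Leave it alone.
- screw_carton: Small white carton of screws, 48 x 70 x 32 mm, loose on the bench left of the board; origin at the centre of its underside. Leave it alone.
Things that resemble listed ones, but are neither listed nor needed, are in the scene too. Leave any turquoise look-alike of the test_piece alone.

How it is judged (in metres and radians):
On the way, in this order (a step that is already met when the one before it is completed fails the run):
1. the test piece lies flat on the deck, groove up (angle between piece_center's own z axis and vertical below 0.1 rad and z of piece_center in the frame of fence_mid between 0.008 and 0.022 m and y of piece_center in the frame of fence_mid between -0.13 and 0.13 m), for 0.2 s.
2. its long side is flush against the fence (all of step 1 and x of piece_center in the frame of fence_mid between -0.0315 and -0.0245 m and angle between the x axis of piece_center and the x axis of fence_mid, either way round below 0.06 rad), for 0.2 s.
At the end, for the whole second after the job is handed in: The test piece lies flat on the deck with its groove up (within 0.1 rad), wholly on the board, its long side against the fence (centre 24.5 to 31.5 mm from the face, within 0.06 rad of square), at rest; the plain block is within 15 mm of where it was (all of step 2 and linear speed of test_piece below 0.02 m/s and angular speed of test_piece below 0.2 rad/s and distance of block_center from where it was at the start of the episode below 0.015 m); the robot touches nothing.
It fails at once if the test piece is lifted or carried (more than about 10 mm above what tipping needs) (z of piece_center in the frame of fence_mid above 0.072 m or (angle between piece_center's own z axis and vertical below 0.8 rad and z of piece_center in the frame of fence_mid above 0.064 m) or (angle between piece_center's own z axis and vertical below 0.3 rad and z of piece_center in the frame of fence_mid above 0.045 m)).
It fails at once if the test piece falls off the board (z of piece_center in the frame of fence_mid below 0.005 m).
It fails at once if the plain block is displaced by more than 15 mm (distance of block_center from where it was at the start of the episode above 0.015 m).
It fails at once if the tape measure is displaced by more than 15 mm (distance of tape_measure from where it was at the start of the episode above 0.015 m).
It fails at once if the screw carton is displaced by more than 15 mm (distance of screw_carton from where it was at the start of the episode above 0.015 m).
It also fails if it takes over 40 s, if anything falls off the work surface, if the arm or the gripper's body presses on something with over 40 N, if the wrist force passes 120 N, or if a joint passes its speed limit or range.

### The arm

A 6-joint arm with a two-finger parallel gripper is mounted at the origin on a cart in front of the work surface, level with it; the furniture and walls round the work are solid. World frame = base frame: x ahead of the robot, y to its left, z up, the work surface at z = 0. Lengths are in mm, angles in rad, forces in N, time in s.
With the tool pointing down it reaches from about 350 to 800 mm from the base axis. Payload 7.3 kg.
Tool frame: the origin (TCP) lies at the very end of the fingers, on their centre line; the grasp point (between the pads) lies 19 mm behind it; z points along the fingers, y is the line along which they close (so a half turn about z gives the same grasp; the last joint's range is limited). The gripper opens to 85 mm and grips with 20 to 120 N. Pads are 22 mm wide; open, the fingers measure 114 mm over their backs; the gripper's body (76 mm by 85 mm) begins 54 mm behind the grasp point. The pads swing forward as they close: fully open they stand 13 mm farther back than shut.
Start: joints at [1.048, 0.342, 1.524, -0, 1.275, -0.146], TCP at [193.159, 488.195, 231.322] pointing down, gripper open.
Joint ranges: [-2.53, 2.53], [-0.77, 2.02], [0.04, 2.7], [-1, 4.14], [0.28, 2.66], [-3.11, 3.11]. Speed limits (rad/s): [2.57, 2.57, 3.14, 3.14, 3.14, 3.14].

### API

Orientations are given as a unit quaternion [x, y, z, w].
In Python, from workcell import get_obs, get_image, camera_info, r, spotter gives the robot as it stands.
- The arm moves only by the tool send_rows, never from a script. Its argument "moves" is a list of rows, each a list of 5 numbers: the opening, from 0 (shut) to 1 (fully open), then the shift along the world's x, y, z in units of 40 mm (1.0 is 40 mm), then the turn about the world's z in units of 6 degrees (1.0 is 6 degrees). A call has 1 to 8 rows; each row is the pose to reach, as a shift and turn from the pose commanded when the call began; what a row does not reach only later rows make up. A row lasts 1/12 s, in which the tool goes at most 41.7 mm and 7.16 degrees, less where a joint would pass 70% of its speed; a pose out of reach is approached as far as the arm can. A call with a gripper value outside its range is refused whole. The fingers move at their own pace and stop on an object; "newtons" is the grip in N (left out, the last holds). Time passes only in rows, so rows that repeat a pose let the fingers close. It gives the time, the measured TCP pose, the force, the opening and the grip force at its end, in the units of the state.
- get_obs(): the state, without advancing time (a new reading comes with each control period).
- get_image(name): name is "scene" or "top"; returns the picture (480x640x3 uint8, red, green, blue); there is no depth.
- camera_info(name): a dict with "intrinsics" (3x3 intrinsics, pixels), "position" and "rotation" of the camera in the world. Camera axes: x right, y down, z forward; pixel columns grow to the right and rows downward; lengths in mm; the calibration is good to about 2 mm. A picture is of the moment at which its call begins. camera_info takes no time and is no camera call.
- r.close_job(): hands the job in; it is judged then, once.
Trained networks look in the newest picture that a camera, given by its name, has taken for a name from the list of things; names that differ only in an ending like _2 or _b are one class to them, and where a whole thing is asked for, a point or a joint stands for the part that bears it (a point fixed in the world has none). Each returns a list of dicts, best first, with "p" (0 to 1); they miss things now and then, are a little off and sometimes report something else, mostly with a low value. They report only what shows in the picture. A call takes as long as a camera call. They do not tell look-alikes from the thing itself.
- spotter.look_for(query, camera): "box" ([left, top, right, bottom] in pixels, round what is visible of it).
- spotter.trace(query, camera): "mask" (480x640 bool, what is visible of it) and "box" ([left, top, right, bottom] in pixels, round what is visible of it).
- spotter.spot_point(query, camera): "position" ([column, row] in pixels: a listed point, or the origin of a listed thing).
The state is a dict: "time_s": time; "joint_positions": joint angles; "dq": joint speeds; "joint_efforts": joint torques, N m; "tool_pos": TCP position; "ee_rot": TCP orientation; "wrist_force": force on the tool from outside, world axes, zero at the start; "ft_torque": the same for the moment, N m; "width": finger opening in mm; "gripper_force": force on a finger pad.
Only numpy, scipy, OpenCV 4.12 (cv2) and the standard library are available. Lean on these libraries where they do the work, as an engineer would, in place of code of your own. Each camera call takes 0.05 s, during which the arm holds its last target. There are 200 camera calls.

## Working session

There is one attempt and no reset: what is moved stays moved. The work goes in short steps, Python scripts to look and compute and a tool call to move; the robot and the scene stay as the last step left them, time stands still between calls to the robot, and variables do not carry over. Pictures are saved under pics/ and viewed, at most 10 in all, crops included, and the job is handed in when it is done.

Besides the shell and the picture viewer there is one more tool, called after "Emit:" as name(argument=value, ...), one argument or row to a line, values as JSON. send_rows: Moves the arm, as the interface text tells. Its arguments: {"type":"object","properties":{"moves":{"type":"array","items":{"type":"array","items":{"type":"number"}}},"newtons":{"type":"number"}},"required":["moves"]}

```bash
mkdir -p pics; cat > h.py <<'E'
import numpy as np, cv2
from workcell import get_obs, get_image, camera_info, r, spotter
def save(n,f):
    im=get_image(n); cv2.imwrite('pics/'+f,im[:,:,::-1]); return im
def ray(cam,uv):
    c=camera_info(cam);K=np.array(c['intrinsics']);R=np.array(c['rotation']).reshape(3,3);p=np.array(c['position'])
    return p,R@np.linalg.inv(K)@np.array([uv[0],uv[1],1.0])
def at_z(cam,uv,z):
    p,d=ray(cam,uv); return (p+d*(z-p[2])/d[2]).round(1)
def proj(cam,X):
    c=camera_info(cam);K=np.array(c['intrinsics']);R=np.array(c['rotation']).reshape(3,3);p=np.array(c['position'])
    q=K@(R.T@(np.array(X)-p)); return (q[:2]/q[2]).round(1)
E
python3 - <<'E'
from h import *
for n in('scene','top'):
    save(n,n+'1.png'); print(n,camera_info(n))
    for q in('piece_center','fence_mid','board','block_center','tape_measure','screw_carton'):
        try: print(q,[(np.round(d['position'],1).tolist(),round(d['p'],2)) for d in spotter.spot_point(q,n)][:3],[(np.round(d['box']).tolist(),round(d['p'],2)) for d in spotter.look_for(q,n)][:3])
        except Exception as e: print(q,e)
E
```

```text
scene {'intrinsics': array([[548.39708992,   0.        , 329.60817377],
       [  0.        , 548.39708992, 225.85598453],
       [  0.        ,   0.        ,   1.        ]]), 'position': array([-178.71339929, -465.14082884,  847.75543077]), 'rotation': array([ 0.82884892, -0.35630833,  0.18162324, -0.39123757])}
piece_center [([330.2, 216.6], 0.95), ([265.2, 194.0], 0.57)] [([254.0, 167.0, 276.0, 223.0], 0.78), ([316.0, 188.0, 346.0, 241.0], 0.59)]
fence_mid [([384.5, 230.0], 0.97)] [([278.0, 188.0, 469.0, 312.0], 0.77)]
board [([375.7, 247.1], 0.71)] [([278.0, 186.0, 468.0, 308.0], 0.9), ([316.0, 187.0, 342.0, 240.0], 0.51)]
block_center [([428.1, 268.6], 0.76)] [([417.0, 244.0, 440.0, 286.0], 0.92)]
tape_measure [([222.0, 214.5], 0.73)] [([205.0, 183.0, 236.0, 222.0], 0.89), ([251.0, 175.0, 286.0, 198.0], 0.52)]
screw_carton [([271.1, 186.9], 0.77), ([327.8, 217.4], 0.39)] [([253.0, 172.0, 283.0, 196.0], 0.69)]
top {'intrinsics': array([[551.39674276,   0.        , 320.07361204],
       [  0.        , 551.39674276, 233.75711297],
       [  0.        ,   0.        ,   1.        ]]), 'position': array([ 423.62702429,  208.9407743 , 1368.80863702]), 'rotation': array([-0.69916043,  0.71336318, -0.03330164,  0.0343317 ])}
piece_center [([324.8, 230.1], 0.95), ([246.7, 244.0], 0.57)] [([318.0, 216.0, 333.0, 242.0], 0.84), ([232.0, 231.0, 260.0, 262.0], 0.64), ([415.0, 200.0, 443.0, 229.0], 0.29)]
fence_mid [([354.4, 188.9], 0.89), ([333.3, 226.5], 0.6)] [([280.0, 147.0, 450.0, 278.0], 0.63), ([320.0, 217.0, 335.0, 242.0], 0.19)]
board [([360.3, 207.1], 0.97), ([216.7, 217.1], 0.54)] [([279.0, 148.0, 452.0, 279.0], 0.92)]
block_center [([430.2, 213.1], 0.63)] [([417.0, 200.0, 443.0, 227.0], 0.81), ([204.0, 202.0, 232.0, 228.0], 0.2)]
tape_measure [([222.0, 281.0], 0.87)] [([197.0, 269.0, 240.0, 290.0], 0.69)]
screw_carton [([216.9, 216.8], 0.74)] [([202.0, 204.0, 230.0, 230.0], 0.6)]
```

View pics/scene1.png

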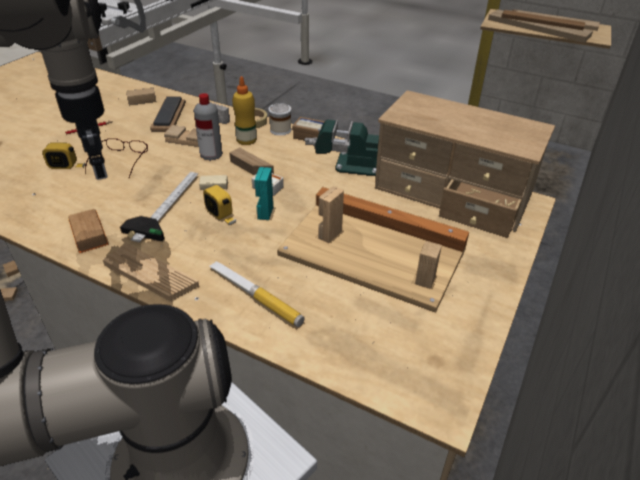

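View pics/top1.png

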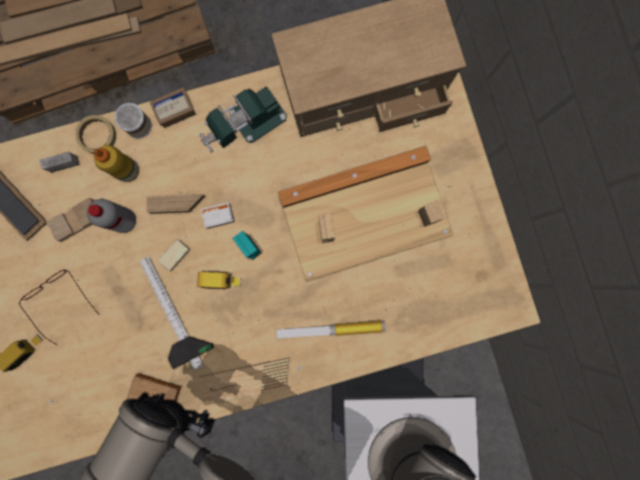

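```bash
sed -i "s/R=np.array(c\['rotation'\]).reshape(3,3)/R=Rot.from_quat(c['rotation']).as_matrix()/; 1a from scipy.spatial.transform import Rotation as Rot" h.py
python3 - <<'E'
from h import *
im=cv2.imread('pics/top1.png')
cv2.imwrite('pics/c1.png',cv2.resize(im[140:290,265:465],(800,600),interpolation=cv2.INTER_CUBIC))
# fence mask by colour: reddish
h=cv2.cvtColor(im,cv2.COLOR_BGR2HSV); roi=np.zeros(h.shape[:2],np.uint8); roi[143:215,270:440]=1
m=((h[...,1]>140)&(h[...,0]<16)&(roi>0)).astype(np.uint8)
n,l,s,c=cv2.connectedComponentsWithStats(m); k=1+s[1:,4].argmax(); print(s[k])
v,u=np.nonzero(l==k); rect=cv2.minAreaRect(np.c_[u,v].astype(np.float32)); print(rect)
for b in cv2.boxPoints(rect): print(b, at_z('top',b,54))
print('fm',at_z('top',(354.4,188.9),18),at_z('scene',(384.5,230),18),'board',at_z('top',(360.3,207.1),0),at_z('scene',(375.7,247.1),0))
print('piece',at_z('top',(324.8,230.1),78),at_z('scene',(330.2,216.6),78))
print('block',at_z('top',(430.2,213.1),63),at_z('scene',(428.1,268.6),63))
print('tape',at_z('top',(222,281),0),at_z('top',(205,183),0), 'turq',at_z('top',(246.7,244),60))
for d in spotter.trace('test_piece','top')[:1]:
    print(d['box'],cv2.minAreaRect(np.c_[np.nonzero(d['mask'])[::-1]].astype(np.float32)))
E
```

```text
[ 279  147  151   59 2230]
((354.0867919921875, 176.1742706298828), (15.411592483520508, 154.45068359375), 72.6883544921875)
[278.06674 191.79741] [653.6 308.9  54. ]
[425.52084 145.83769] [759.4 -51.   54. ]
[430.10684 160.55113] [722.8 -60.8  54. ]
[282.65274 206.51085] [617.5 298.3  54. ]
fm [663.3 122.3  18. ] [668.2 116.2  18. ] board [620.  107.5   0. ] [621.9 104.    0. ]
piece [555.9 198.3  78. ] [557.8 193.2  78. ]
block [593.2 -54.2  63. ] [586.  -60.2  63. ]
tape [442.5 454.6   0. ] [689.2 496.7   0. ] turq [528.3 384.8  60. ]
[233.0, 230.3, 261.2, 259.5] ((246.87538146972656, 244.70506286621094), (30.834911346435547, 16.00719451904297), 51.8427734375)
```

View pics/c1.png

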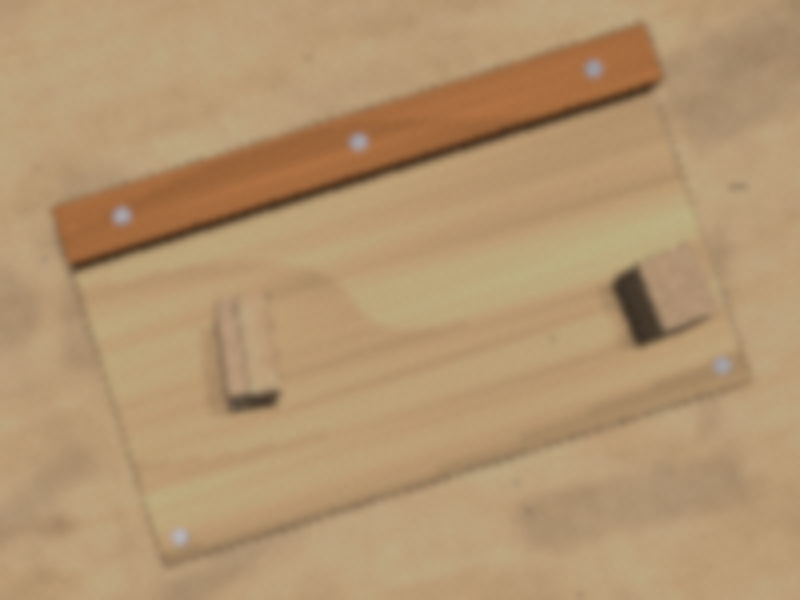

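```bash
cat >> h.py <<'E'
yaw=0.2853; ex=np.array([np.cos(yaw),np.sin(yaw)]); ey=np.array([-ex[1],ex[0]]); F=np.array([670.1,118.8])
def tob(P): d=np.array(P)[:2]-F; return np.array([d@ex,d@ey]).round(1)
def tow(b): return (F+b[0]*ex+b[1]*ey).round(1)
E
python3 - <<'E'
from h import *
im=cv2.imread('pics/top1.png')
for c in [(218,298),(263,292),(278,390),(230,400),(247,345)]:
    P=at_z('top',(265+c[0]/4,140+c[1]/4),138); print('piece top',c,P,tob(P))
for c in [(638,268),(690,245),(712,310),(660,335)]:
    P=at_z('top',(265+c[0]/4,140+c[1]/4),108); print('block top',P,tob(P))
for c in [(165,562),(748,380),(75,267),(660,85)]:
    P=at_z('top',(265+c[0]/4,140+c[1]/4),18); print('deck',P,tob(P))
print(tob((555.9,198.3)),tob((557.8,193.2)))
s=cv2.imread('pics/scene1.png')
cv2.imwrite('pics/c2.png',cv2.resize(s[165:315,270:470],(800,600),interpolation=cv2.INTER_CUBIC))
o=get_obs();print(o['tool_pos'],Rot.from_quat(o['ee_rot']).as_matrix().round(2))
E
```

```text
piece top (218, 298) [585.3 210.  138. ] [-55.7 111.4]
piece top (263, 292) [588.2 184.6 138. ] [-60.1  86.2]
piece top (278, 390) [532.7 177.4 138. ] [-115.4   94.9]
piece top (230, 400) [527.6 204.4 138. ] [-112.6  122.2]
piece top (247, 345) [558.4 194.2 138. ] [-86.  103.8]
block top [601.8 -32.5 108. ] [-108.1 -126. ]
block top [614.6 -63.  108. ] [-104.4 -158.8]
block top [576.5 -74.1 108. ] [-144.1 -158.8]
block top [562.7 -43.7 108. ] [-148.8 -125.7]
deck [439.4 245.6  18. ] [-185.7  186.6]
deck [ 543.7 -114.7   18. ] [-187.  -188.5]
deck [622.2 298.1  18. ] [  4.5 185.5]
deck [729.2 -67.8  18. ] [   4.2 -195.7]
[-87.2 108.4] [-86.8 103. ]
[193.17948195 488.20965751 231.32045171] [[-0.93  0.37  0.  ]
 [ 0.37  0.93  0.  ]
 [-0.    0.   -1.  ]]
```

View pics/c2.png

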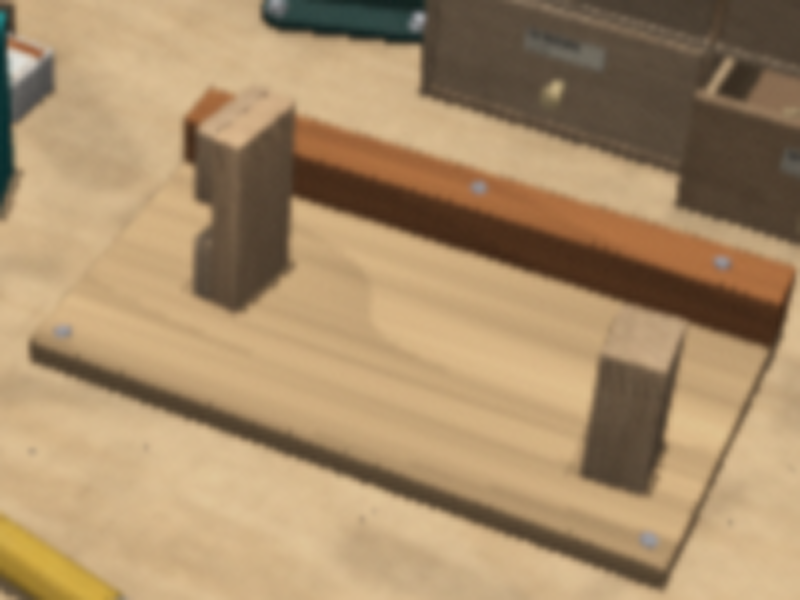

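The top view shows the piece at about (327,226), turned about 0.17 rad from the board and with its groove facing left. The block is at about (430,213) with its near side well clear of where the piece will land. In the scene view the groove is visible on the piece's left side. I'll move to the piece's left with the fingers closing on the way.

Emit:
send_rows(
  moves=[
    [0, 0.8, -0.5, 0, 0.5],
    [0, 1.7, -1.1, 0, 1.1],
    [0, 2.5, -1.65, 0, 1.7],
    [0, 3.4, -2.2, 0, 2.3],
    [0, 4.2, -2.75, 0, 2.9],
    [0, 5.1, -3.3, 0, 3.5],
    [0, 5.9, -3.85, 0, 4.1],
    [0, 6.7, -4.35, 0, 4.7],
  ],
)

```text
time_s: 2.02
tool_pos: [462.7, 312.5, 231.4]
ee_rot: [-0.059, 0.998, 0.0, 0.0]
wrist_force: [0.6, 0.4, -0.2]
width: -0.1
gripper_force: 0.0
```

Emit:
send_rows(
  moves=[
    [0, 0.75, -0.5, 0, 0],
    [0, 1.5, -1.0, 0, 0],
    [0, 2.27, -1.48, 0, 0],
    [0, 2.27, -1.48, -0.9, 0],
    [0, 2.27, -1.48, -1.8, 0],
    [0, 2.27, -1.48, -2.8, 0],
    [0, 2.27, -1.48, -2.8, 0],
    [0, 2.27, -1.48, -2.8, 0],
  ],
)

```text
time_s: 2.68
tool_pos: [550.9, 254.6, 118.0]
ee_rot: [-0.058, 0.998, -0.001, -0.002]
wrist_force: [0.4, -0.1, 0.3]
width: 0.0
gripper_force: 0.0
```

Emit:
send_rows(
  moves=[
    [0, 0.03, -0.3, 0, 0],
    [0, 0.06, -0.55, 0, 0],
    [0, 0.08, -0.7, 0, 0],
    [0, 0.09, -0.8, 0, 0],
    [0, 0.1, -0.9, 0, 0],
    [0, 0.115, -1.0, 0, 0],
    [0, 0.125, -1.1, 0, 0],
    [0, 0.14, -1.2, 0, 0],
  ],
)

```text
time_s: 3.35
tool_pos: [557.6, 206.7, 119.5]
ee_rot: [-0.058, 0.998, 0.0, 0.0]
wrist_force: [-0.2, 0.5, -0.1]
width: 0.2
gripper_force: 0.0
```

```bash
python3 - <<'E'
from h import *
save('scene','s2.png');s=cv2.imread('pics/s2.png')
cv2.imwrite('pics/c3.png',cv2.resize(s[165:315,270:470],(800,600),interpolation=cv2.INTER_CUBIC))
E
```

```text
(no output)
```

View pics/c3.png

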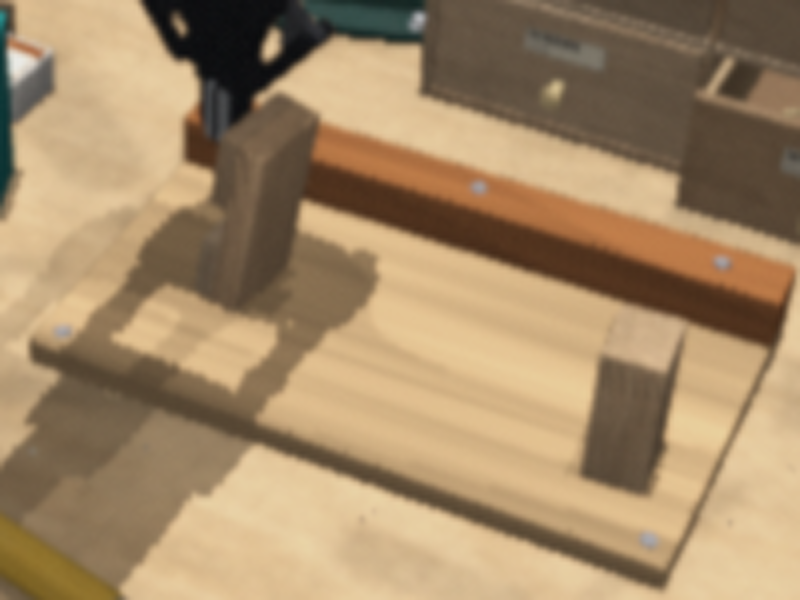

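The piece is tipping about 0.15 rad to the right, with the fingers touching its top left at about (215,120) in the crop. I'll push on.

Emit:
send_rows(
  moves=[
    [0, 0.01, -0.1, 0, 0],
    [0, 0.025, -0.2, 0, 0],
    [0, 0.035, -0.3, 0, 0],
    [0, 0.045, -0.4, 0, 0],
    [0, 0.05, -0.45, 0, 0],
    [0, 0, -0.2, 0, 0],
    [0, 0, 0.2, 0, 0],
    [0, 0, 0.5, 0, 0],
  ],
)

```text
time_s: 4.07
tool_pos: [557.4, 228.3, 119.4]
ee_rot: [-0.057, 0.998, 0.0, 0.0]
wrist_force: [-0.4, 0.4, 0.9]
width: -0.1
gripper_force: 0.0
```

```bash
python3 - <<'E'
from h import *
save('top','t3.png');s=cv2.imread('pics/t3.png')
cv2.imwrite('pics/c4.png',cv2.resize(s[140:290,265:465],(800,600),interpolation=cv2.INTER_CUBIC))
for n in('top','scene'):
    if n=='scene': get_image(n)
    for d in spotter.spot_point('piece_center',n)[:3]:
        P=at_z(n,d['position'],33); print(n,round(d['p'],2),d['position'],P,tob(P))
E
```

```text
top 0.91 [356.4, 228.1] [563.9 120.9  33. ] [-101.3   31.9]
top 0.86 [246.6, 243.7] [531.2 388.6  33. ] [-57.4 298. ]
top 0.3 [356.2, 224.6] [572.5 121.1  33. ] [-93.   29.7]
scene 0.65 [263.4, 195.2] [546.9 412.2  33. ] [-35.6 316.2]
scene 0.58 [355.5, 245.0] [564.2 119.4  33. ] [-101.5   30.4]
```

View pics/c4.png

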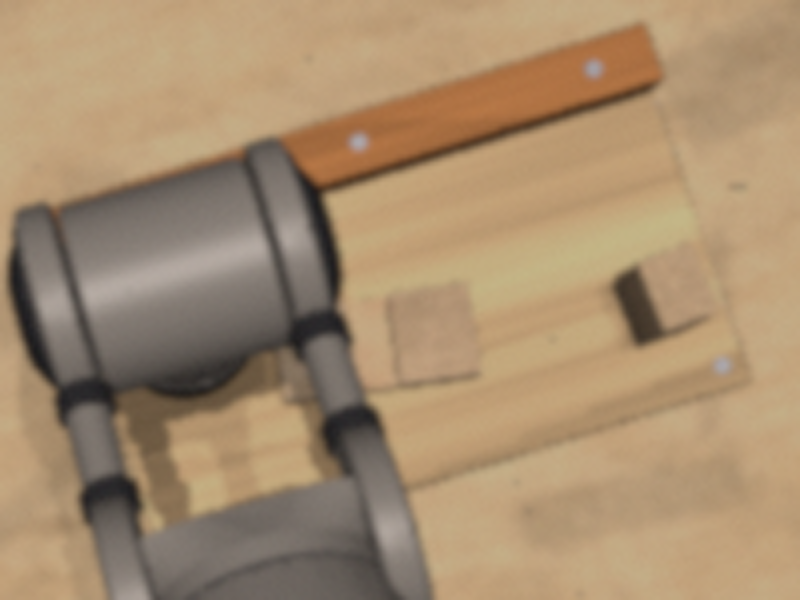

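The piece lies flat with its groove up. Its centre is about (-101, 31) in the fence frame and its right end is about 0.17 rad nearer the robot. Next I go round to its near side and turn the fingers square to the fence.

Emit:
send_rows(
  moves=[
    [0, -0.35, -0.8, 0, 0.4],
    [0, -0.7, -1.6, 0, 0.8],
    [0, -1.05, -2.4, 0, 1.2],
    [0, -1.35, -3.2, 0, 1.62],
    [0, -1.35, -3.2, -0.8, 1.62],
    [0, -1.35, -3.2, -1.6, 1.62],
    [0, -1.35, -3.2, -2.33, 1.62],
    [0, -1.35, -3.2, -2.33, 1.62],
  ],
)

```text
time_s: 4.93
tool_pos: [499.9, 98.0, 21.7]
ee_rot: [-0.141, 0.99, 0.0, -0.005]
wrist_force: [-1.0, 0.4, -0.6]
width: -0.2
gripper_force: 0.0
```

```bash
cat > look.py <<'E'
from h import *
import sys
o=get_obs(); print('tcp',np.round(o['tool_pos'],1),tob(o['tool_pos']),np.round(o['wrist_force'],1))
for n in('top','scene'):
    save(n,sys.argv[1]+n+'.png')
    for d in spotter.spot_point('piece_center',n)[:3]:
        P=at_z(n,d['position'],33); print(n,round(d['p'],2),P,tob(P))
E
python3 look.py a
```

```text
tcp [499.9  98.   21.7] [-169.1   27.9] [-1.   0.4 -0.6]
top 0.83 [524.  383.3  33. ] [-65.8 294.9]
top 0.77 [564.7 124.3  33. ] [-99.6  34.9]
scene 0.76 [567.5 118.   33. ] [-98.7  28.1]
scene 0.68 [552.3 412.2  33. ] [-30.5 314.7]
```

Emit:
send_rows(
  moves=[
    [0, 0.4, 0.12, 0.05, 0],
    [0, 0.7, 0.205, 0.05, 0],
    [0, 0.95, 0.28, 0.05, 0],
    [0, 1.15, 0.337, 0.05, 0],
    [0, 1.35, 0.396, 0.05, 0],
    [0, 1.5, 0.44, 0.05, 0],
    [0, 1.6, 0.47, 0.05, 0],
    [0, 1.6, 0.47, 0.05, 0],
  ],
)

```text
time_s: 5.8
tool_pos: [568.5, 118.0, 28.4]
ee_rot: [-0.142, 0.99, 0.0, 0.001]
wrist_force: [0.2, 0.1, -0.1]
width: 0.0
gripper_force: 0.0
```

```bash
python3 look.py b; python3 - <<'E'
import cv2
s=cv2.imread('pics/bscene.png')
cv2.imwrite('pics/c5.png',cv2.resize(s[165:315,270:470],(800,600),interpolation=cv2.INTER_CUBIC))
E
```

```text
tcp [568.5 118.   28.4] [-97.7  27.9] [ 0.2  0.1 -0.1]
top 0.83 [524.4 391.1  33. ] [-63.2 302.3]
scene 0.81 [541.5 418.3  33. ] [-39.1 323.6]
scene 0.69 [601.5 132.5  33. ] [-62.   32.5]
```

View pics/c5.png

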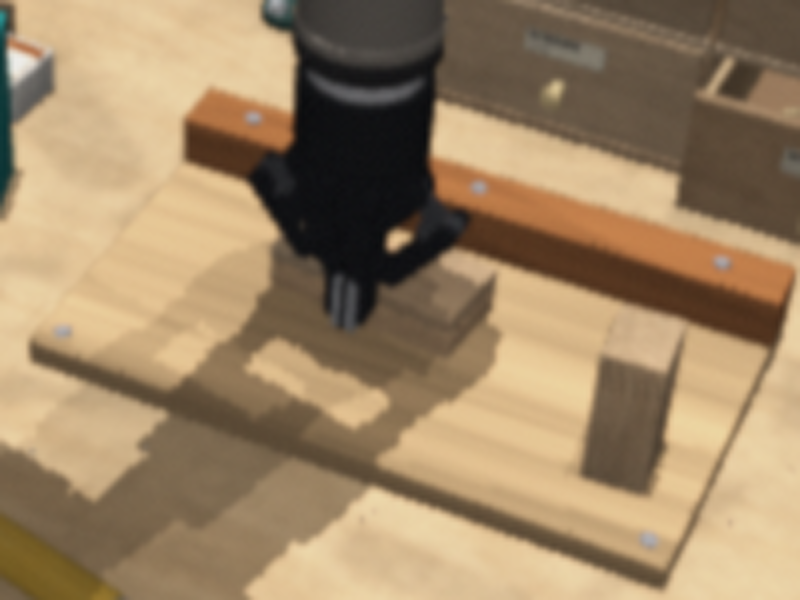

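The piece's right end is still nearer the robot: its lower edge runs (275,275) to (450,350), steeper than the fence. I'll back off, shift 15 mm right of centre and push on.

Emit:
send_rows(
  moves=[
    [0, -0.15, -0.04, 0, 0],
    [0, -0.04, -0.4, 0, 0],
    [0, 0.1, -0.36, 0, 0],
    [0, 0.25, -0.32, 0, 0],
    [0, 0.4, -0.275, 0, 0],
    [0, 0.55, -0.23, 0, 0],
    [0, 0.66, -0.2, 0, 0],
    [0, 0.66, -0.2, 0, 0],
  ],
)

```text
time_s: 6.67
tool_pos: [595.1, 110.4, 28.1]
ee_rot: [-0.142, 0.99, 0.0, 0.001]
wrist_force: [0.0, -0.8, -0.3]
width: -0.1
gripper_force: 0.0
```

```bash
python3 look.py c; python3 - <<'E'
import cv2
s=cv2.imread('pics/cscene.png')
cv2.imwrite('pics/c6.png',cv2.resize(s[165:315,270:470],(800,600),interpolation=cv2.INTER_CUBIC))
E
```

```text
tcp [595.1 110.4  28.1] [-74.4  13.1] [ 0.  -0.8 -0.3]
top 0.67 [620.9 143.3  33. ] [-40.3  37.4]
top 0.63 [523.1 386.   33. ] [-65.9 297.8]
top 0.38 [590.6 -52.6  33. ] [-124.5 -142.1]
scene 0.73 [547.2 413.7  33. ] [-34.9 317.6]
scene 0.57 [623.7 135.9  33. ] [-39.7  29.5]
```

View pics/c6.png

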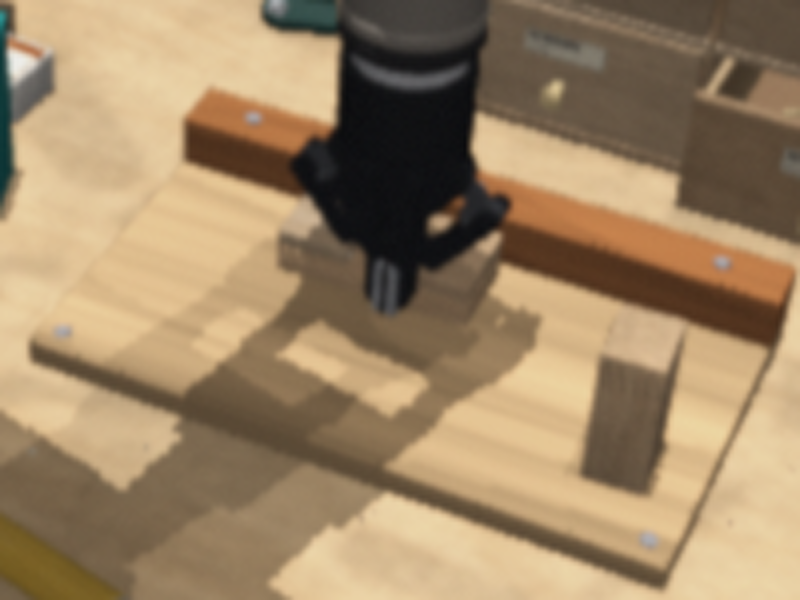

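The lower edge, (280,268) to (470,322), is now close to parallel with the fence, with about 11 mm to go. I'll re-centre and push the rest slowly.

Emit:
send_rows(
  moves=[
    [0, -0.15, -0.04, 0, 0],
    [0, -0.26, 0.34, 0, 0],
    [0, -0.17, 0.37, 0, 0],
    [0, -0.07, 0.4, 0, 0],
    [0, 0.0, 0.42, 0, 0],
    [0, 0.06, 0.435, 0, 0],
    [0, 0.12, 0.45, 0, 0],
    [0, 0.17, 0.465, 0, 0],
  ],
)

```text
time_s: 7.53
tool_pos: [600.3, 128.1, 28.0]
ee_rot: [-0.142, 0.99, 0.0, -0.001]
wrist_force: [-7.5, -1.0, 5.5]
width: -0.4
gripper_force: 3.6
```

Emit:
send_rows(
  moves=[
    [0, 0.03, 0.01, 0, 0],
    [0, 0.06, 0.02, 0, 0],
    [0, 0.06, 0.02, 0, 0],
  ],
)

```text
time_s: 7.78
tool_pos: [600.3, 128.2, 27.9]
ee_rot: [-0.142, 0.99, -0.0, -0.004]
wrist_force: [-11.6, -4.2, 8.4]
width: -0.1
gripper_force: 6.1
```

Contact force is building and the tool has stopped, so the piece is against the fence. I'll back off, rise clear and check.

Emit:
send_rows(
  moves=[
    [0, -0.3, -0.09, 0, 0],
    [0, -0.8, -0.24, 0, 0],
    [0, -1.5, -0.44, 0.3, 0],
    [0, -2.2, -0.65, 1.0, 0],
    [0, -3.0, -0.9, 1.8, 0],
    [0, -3.8, -1.2, 2.5, 0],
    [0, -4.5, -1.4, 2.7, 0],
    [0, -4.5, -1.4, 2.7, 0],
  ],
)

```text
time_s: 8.45
tool_pos: [419.2, 72.3, 138.4]
ee_rot: [-0.142, 0.99, -0.0, 0.0]
wrist_force: [0.6, -0.5, -0.2]
width: 0.0
gripper_force: 0.0
```

```bash
python3 look.py d; python3 - <<'E'
import cv2,numpy as np
a=[cv2.imread('pics/dtop.png')[140:265,280:460],cv2.imread('pics/dscene.png')[165:290,280:460]]
cv2.imwrite('pics/c7.png',cv2.resize(np.vstack(a),(720*3//4*1,1000*3//4*4//5),interpolation=cv2.INTER_CUBIC))
E
```

```text
tcp [419.2  72.3 138.4] [-253.8   26. ] [ 0.6 -0.5 -0.2]
top 0.95 [528.5 398.1  33. ] [-57.3 307.9]
top 0.63 [628.9 147.1  33. ] [-31.6  38.8]
scene 0.75 [642.2 141.1  33. ] [-20.5  29.3]
scene 0.63 [548.8 405.3  33. ] [-35.8 309.1]
```

View pics/c7.png

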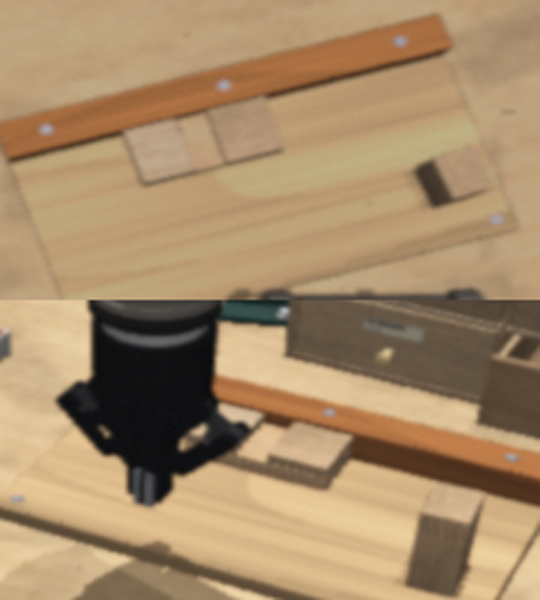

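```bash
python3 - <<'E'
from h import *
s=get_image('top')[:,:,::-1]
cv2.imwrite('pics/c8.png',cv2.resize(s[155:225,305:395],None,fx=8,fy=8,interpolation=cv2.INTER_CUBIC))
E
```

```text
(no output)
```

View pics/c8.png

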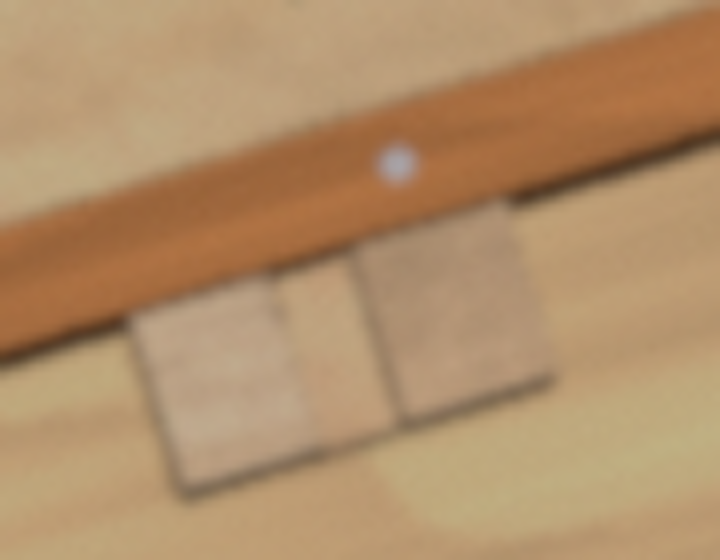

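The close-up shows the piece flush: its far edge, (130,318) to (505,203), covers the fence's dark strip at both ends. The near edge's slope (0.315) matches the fence's (0.308).

```bash
python3 -c "
from h import *
print(r.close_job())"
```

```text
the job is handed in; nothing more can be done
None
```

I tipped the test piece over with closed fingertips and pushed it up to the fence, where the last close-up shows it flat, groove up and flush; the plain block, tape measure and carton were not touched, and I handed the job in (no verdict was returned).

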